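# Screen the worn grinding media out of a batch

### The arm

A 6-joint arm with a two-finger parallel gripper is mounted at the origin on the work surface. World frame = base frame: x ahead of the robot, y to its left, z up, the work surface at z = 0. Lengths are in m, angles in degrees, forces in N, time in s.
With the tool pointing down it reaches from about 0.425 to 0.95 m from the base axis. Payload 14.7 kg.
Tool frame: the origin (TCP) lies at the very end of the fingers, on their centre line; the grasp point (between the pads) lies 19 mm behind it (r.grip_point_offset is the z of the grasp point in the tool frame, in m); z points along the fingers, y is the line along which they close (so a half turn about z gives the same grasp; the last joint's range is limited). The gripper opens to 85 mm and grips with 20 to 120 N. Pads are 22 mm wide; open, the fingers measure 114 mm over their backs; the gripper's body (76 mm by 85 mm) begins 54 mm behind the grasp point. The pads swing forward as they close: fully open they stand 13 mm farther back than shut.
Start: joints at [67.403, 27.513, 91.461, -0, 61.026, -2.67], TCP at [0.222, 0.611, 0.231] pointing down, gripper open.
Joint ranges: [-157.49, 157.49], [-46.99, 117.5], [13.45, 153.17], [-89.5, 269.5], [5.16, 153.95], [-167.48, 167.48]. Speed limits (degrees/s): [108.29, 108.29, 136.94, 172.46, 172.46, 172.46].

### API

Orientations are given as [roll, pitch, yaw] about the fixed x, y, z axes, in that order (R = Rz(yaw) Ry(pitch) Rx(roll)).
In Python, from cell import r, imaging, job gives the robot as it stands. The module is installed in compiled form; this text tells all that it offers.
- The arm moves only by the tool arm_command, never from a script. Its argument "series" is a list of rows, each a list of 7 numbers: the turn, a rotation vector about the tool's x, y, z in degrees, then the shift along the tool's x, y, z in m, then the opening, from 0 (shut) to 1 (fully open). In form: [[rx, ry, rz, tx, ty, tz, fingers], ...]. A call has 1 to 5 rows; each row is the pose to reach, as a shift and turn from the pose commanded when the call began, along the tool's axes at that moment; what a row does not reach only later rows make up. A row lasts 1/12 s, in which the tool goes at most 41.7 mm and 7.16 degrees, less where a joint would pass 70% of its speed; a pose out of reach is approached as far as the arm can. A call with a gripper value outside its range is refused whole. The fingers move at their own pace and stop on an object; "squeeze" is the grip in N (left out, the last holds). Time passes only in rows, so rows that repeat a pose let the fingers close. It gives the time, the measured TCP pose, the force, the opening and the grip force at its end, in the units of the state.
- r.read_state(): the state, without advancing time (a new reading comes with each control period).
- imaging.grab_frame(name): name is "scene" or "top"; returns (picture, depth): 420x560x3 uint8, red, green, blue; 420x560 float32, m along the optical axis (not along the pixel's ray), 0 where there is no reading.
- imaging.camera_model(name): a dict with "vertical_fov" (degrees; the focal length in pixels is half the picture's height over the tangent of half this angle, whatever the lens; pixels are square), "cx", "cy" (the principal point, pixels), "extrinsics" (4x4, takes a point from camera to world coordinates). Camera axes: x right, y up, looking along -z (the intrinsics and any distortion apply to the point x, -y, -z); pixel columns grow to the right and rows downward; lengths in m; the calibration is good to about 2 mm. A picture is of the moment at which its call begins. camera_model takes no time and is no camera call.
- job.finish_job(): hands the job in; it is judged then, once.
The state is a dict: "t": time; "joints": joint angles; "qd": joint speeds; "joint_efforts": joint torques, N m; "tcp_pos": TCP position; "tcp_rot": TCP orientation; "ft_force": force on the tool from outside, world axes, zero at the start; "torque": the same for the moment, N m; "gripper_width": finger opening in m; "grip_force": force on a finger pad.
Only numpy, scipy, OpenCV 4.12 (cv2) and the standard library are available. Lean on these libraries where they do the work, as an engineer would, in place of code of your own. Each camera call takes 0.05 s, during which the arm holds its last target. There are 200 camera calls.

### The job

Lift the loaded hand sieve off its board by the handle, hold it level low over the basin and shake it side to side until every small worn grinding cylinder has dropped through into the basin, without picking any out by hand. Then set the sieve, with all the large cylinders still in it, flat on the board again and let go. Do not disturb the vase, the tea bowl, the mallet or the jar.

Things in the scene. Friction and masses are not known exactly. Their poses are not given: they have to be found in the camera images.
- sieve: hand sieve: wooden frame 142 mm (x) by 154 mm (y), 50 mm high, walls 9 mm, 0.28 to 0.46 kg empty (up to 0.73 kg loaded), with slotted bottom and a straight wooden handle bar bridging it along x on a post at each end. Origin: centre of the frame's underside; z up, x along the handle and the slots, y across them
- sieve_handle (a point): centre of the sieve's handle bar, 106 mm above the sieve's underside, right above the sieve's centre. The bar is 18 mm wide (along sieve y), 24 mm high, about 124 mm free length along sieve x. Grip it across its width from above
- sieve_mesh (a point): sieve's centre, on top of its bottom bars, 14 mm above the frame's underside. The bottom is three flat steel bars along sieve x, 16 mm wide, 6 mm thick, centred at sieve y = -38, 0 and +38 mm; between and beside them four open slots 22 mm wide run the whole inner length (124 mm). The cylinders start standing on the bars
- board_top (a point): centre of the top of the square plywood board fixed on the bench, 240 x 240 mm, 18 mm thick; x and y along its edges. The loaded sieve starts on it
- basin_floor (a point): centre of the inner floor (5 mm above the bench) of the round blue glazed basin, fixed on the bench: 80 mm high, inner radius 103 mm at the floor and 132 mm at the rim, outer radius 137 mm
- small0_mid (a point): small (worn) upright glazed white alumina grinding cylinder, 15 mm diameter, 15 mm tall, 10 g; the point is its centre, half-way up. It slides easily (friction about 0.2: it stays put in a smooth carry and creeps or slides when the sieve is shaken; the brisker the shaking the sooner). It fits through the sieve's slots
- small1_mid (a point): small (worn) upright glazed white alumina grinding cylinder, 15 mm diameter, 15 mm tall, 10 g; the point is its centre, half-way up. It slides easily (friction about 0.2: it stays put in a smooth carry and creeps or slides when the sieve is shaken; the brisker the shaking the sooner). It fits through the sieve's slots
- small2_mid (a point): small (worn) upright glazed white alumina grinding cylinder, 15 mm diameter, 15 mm tall, 10 g; the point is its centre, half-way up. It slides easily (friction about 0.2: it stays put in a smooth carry and creeps or slides when the sieve is shaken; the brisker the shaking the sooner). It fits through the sieve's slots
- small3_mid (a point): small (worn) upright glazed white alumina grinding cylinder, 15 mm diameter, 15 mm tall, 10 g; the point is its centre, half-way up. It slides easily (friction about 0.2: it stays put in a smooth carry and creeps or slides when the sieve is shaken; the brisker the shaking the sooner). It fits through the sieve's slots
- small4_mid (a point): small (worn) upright glazed white alumina grinding cylinder, 15 mm diameter, 15 mm tall, 10 g; the point is its centre, half-way up. It slides easily (friction about 0.2: it stays put in a smooth carry and creeps or slides when the sieve is shaken; the brisker the shaking the sooner). It fits through the sieve's slots
- large0_mid (a point): large (good) upright glazed white alumina grinding cylinder, 30 mm diameter, 28 mm tall, 73 g; the point is its centre, half-way up. It slides easily (friction about 0.2: it stays put in a smooth carry and creeps or slides when the sieve is shaken; the brisker the shaking the sooner). It does not fit through the slots
- large1_mid (a point): large (good) upright glazed white alumina grinding cylinder, 30 mm diameter, 28 mm tall, 73 g; the point is its centre, half-way up. It slides easily (friction about 0.2: it stays put in a smooth carry and creeps or slides when the sieve is shaken; the brisker the shaking the sooner). It does not fit through the slots
- large2_mid (a point): large (good) upright glazed white alumina grinding cylinder, 30 mm diameter, 28 mm tall, 73 g; the point is its centre, half-way up. It slides easily (friction about 0.2: it stays put in a smooth carry and creeps or slides when the sieve is shaken; the brisker the shaking the sooner). It does not fit through the slots
- jar: bystander: closed stoneware glaze jar, loose, 70 mm across, 90 mm high, just beyond the basin; origin under its centre
- vase: bystander: bottle-shaped terracotta vase, loose, 190 mm tall, 80 mm at its widest, between the board and the basin; origin under its centre
- teabowl: bystander: terracotta tea bowl, loose, 84 mm across, 45 mm high, just beyond the board; origin under its centre
- mallet: bystander: wooden mallet, loose, standing on its head (68 mm diameter, 120 mm high) with its 26 mm handle up to 240 mm; origin under its centre
Mind the look-alikes: they are no part of the job. What is meant by the sieve is not green, and is the smaller of those in its own colour. What is shaped like the part that bears large2_mid but pink is not meant.

How it is judged:
By the outcome, as a careful person would: the job done as asked, in the order asked, and still so for the second after the job is handed in, with the robot touching nothing.
It also fails if it takes over 61 s, if anything falls off the work surface, if the arm or the gripper's body presses on something with over 40 N, if the wrist force passes 120 N, or if a joint passes its speed limit or range.

## Working session

There is one attempt and no reset: what is moved stays moved. The work goes in short steps, Python scripts to look and compute and a tool call to move; the robot and the scene stay as the last step left them, time stands still between calls to the robot, and variables do not carry over. Pictures are saved under pics/ and viewed, at most 10 in all, crops included, and the job is handed in when it is done.

Besides the shell and the picture viewer there is one more tool, called after ">>>" as a command line: name --pt "numbers of a row" for each row, then --argument value for the rest. arm_command: Moves the arm, as the interface text tells. Its arguments: {"type":"object","properties":{"series":{"type":"array","items":{"type":"array","items":{"type":"number"}}},"squeeze":{"type":"number"}},"required":["series"]}

```bash
mkdir -p pics; cat > h.py <<'E'
import numpy as np,cv2
from cell import r,imaging,job
def grab(n,f=None):
    p,d=imaging.grab_frame(n)
    np.savez(f'/tmp/{n}.npz',p=p,d=d)
    if f: cv2.imwrite(f'pics/{f}.png',p[:,:,::-1])
    return p,d
def world(n,u,v,depth):
    m=imaging.camera_model(n);f=210/np.tan(np.radians(m['vertical_fov']/2))
    c=np.array([(u-m['cx'])/f*depth,-(v-m['cy'])/f*depth,-depth,1])
    return (np.array(m['extrinsics'])@c)[:3]
def cloud(n,d):
    v,u=np.mgrid[0:420,0:560]
    m=imaging.camera_model(n);f=210/np.tan(np.radians(m['vertical_fov']/2))
    c=np.stack([(u-m['cx'])/f*d,-(v-m['cy'])/f*d,-d,np.ones_like(d)],-1)
    return (c@np.array(m['extrinsics']).T)[...,:3]
E
python3 - <<'E'
from h import *
for n in('scene','top'):
    grab(n,n+'0'); print(n,imaging.camera_model(n))
print(r.read_state(), r.grip_point_offset)
E
```

```text
scene {'vertical_fov': 48.3241173857864, 'cx': 272.5694902945923, 'cy': 208.1266362657427, 'extrinsics': array([[ 0.82829989, -0.46717243,  0.30930439,  0.88042612],
       [ 0.56020877,  0.68144593, -0.47095391, -0.67460471],
       [ 0.00924246,  0.56336611,  0.82615568,  1.08887466],
       [ 0.        ,  0.        ,  0.        ,  1.        ]])}
top {'vertical_fov': 53.44107302861825, 'cx': 277.876258468779, 'cy': 207.5899134195872, 'extrinsics': array([[ 0.02643948,  0.99036967, -0.13590025,  0.35718864],
       [-0.99916404,  0.03042159,  0.02730852, -0.10430056],
       [ 0.03117983,  0.13506462,  0.99034608,  1.27373173],
       [ 0.        ,  0.        ,  0.        ,  1.        ]])}
{'t': 0.1, 'joints': array([ 6.74023047e+01,  2.75441491e+01,  9.14897563e+01, -1.74071675e-03,
        6.10264221e+01, -2.66998557e+00]), 'qd': array([-0.02695821, -0.06415809, -0.12600461, -0.11974577,  0.00687859,
        0.08631097]), 'joint_efforts': array([ 1.68464216e-03, -9.52249360e+01, -4.31049585e+01, -1.68377101e-04,
        4.98011606e-03,  3.67687824e-05]), 'tcp_pos': array([0.22139205, 0.61074808, 0.230763  ]), 'tcp_rot': array([-1.79939667e+02, -1.28993541e-03,  1.60073134e+02]), 'ft_force': array([ 0.52666531, -0.0197205 , -0.04225477]), 'torque': array([ 0.00041124,  0.00206379, -0.01963816]), 'grip_force': 0.0, 'gripper_width': 0.0854571939718578} -0.0187
```

View pics/scene0.png

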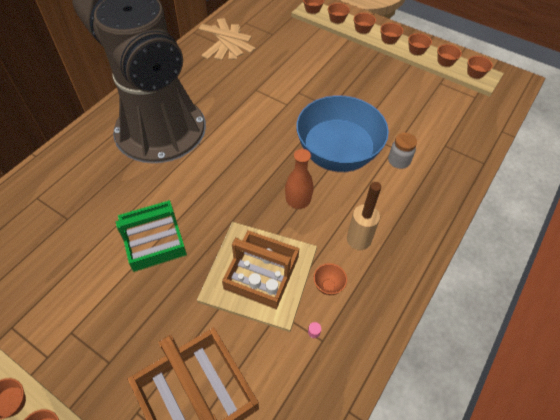

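View pics/top0.png

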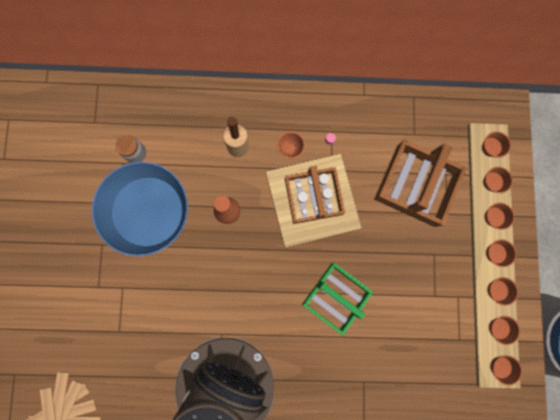

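The scene view shows the sieve on its board at about (262,268), the basin at (342,133), the vase at (300,182), the mallet at (363,225), the tea bowl at (330,280) and the jar at (402,150). In the top view the sieve is at (315,195), the basin at (140,208), the vase at (227,209), the mallet at (235,140) and the tea bowl at (290,145). The green sieve and the larger brown one are decoys.

```bash
python3 - <<'E'
from h import *
a=np.load('/tmp/top.npz');b=np.load('/tmp/scene.npz')
ca=cloud('top',a['d']);cb=cloud('scene',b['d'])
A=cv2.resize(a['p'][145:255,255:375],None,fx=4,fy=4,interpolation=cv2.INTER_CUBIC)
B=cv2.resize(b['p'][215:335,190:330],None,fx=4,fy=4,interpolation=cv2.INTER_CUBIC)
B=B[:440]
B=cv2.resize(B,(320,252)) if 0 else B
W=np.zeros((440,480,3),np.uint8);
cv2.imwrite('pics/ctop.png',A[:,:,::-1]);cv2.imwrite('pics/cscene.png',B[:,:,::-1])
for nm,c in(('top',ca),('scene',cb)):
    # sieve handle: z ~ .10-.16 near board
    x,y,z=c[...,0],c[...,1],c[...,2]
    m0=(x>.35)&(x<.75)&(y>-.5)&(y<0)
    m=m0&(z>.122)&(z<.15)&(y<-.1)&(y>-.32)
    P=c[m]; print(nm,'handle n',len(P),P.mean(0),np.median(P[:,2]))
    (cx,cy),wh,ang=cv2.minAreaRect(P[:,:2].astype(np.float32)*1000);print(cx,cy,wh,ang)
    q=P[:,:2]-P[:,:2].mean(0);w,V=np.linalg.eigh(q.T@q);print('axis yaw',np.degrees(np.arctan2(V[1,1],V[0,1])))
    g=np.bincount(np.round(c[m0&(z>-.02)&(z<.2)][:,2]*500).astype(int)+10);print('zhist',{(i-10)*2:int(v) for i,v in enumerate(g) if v>60})
    for lab,lo,hi,(x0,x1,y0,y1) in(('vase',.1,.3,(.4,.65,-.1,.12)),('mallet',.15,.3,(.55,.85,-.15,.1)),('basinrim',.074,.09,(.3,.75,.1,.45)),('jar',.05,.12,(.6,.85,.15,.4)),('bowl',.03,.07,(.62,.8,-.25,-.08))):
        k=(z>lo)&(z<hi)&(x>x0)&(x<x1)&(y>y0)&(y<y1)
        if k.sum(): Q=c[k];print(lab,k.sum(),np.round(Q.min(0),3),np.round(Q.max(0),3),np.round(Q.mean(0),3))
E
```

```text
top handle n 364 [ 0.56522317 -0.2431761   0.13463485] 0.13509115606851452
566.1885375976562 -243.69192504882812 (142.06007385253906, 21.82438087463379) 11.875442504882812
axis yaw -167.97668981230143
zhist {-6: 411, -4: 1419, -2: 3252, 0: 4012, 2: 2703, 4: 1083, 6: 283, 8: 86, 10: 61, 12: 168, 14: 484, 16: 1050, 18: 1324, 20: 915, 22: 353, 24: 119, 26: 74, 28: 89, 30: 117, 32: 152, 34: 115, 42: 63, 44: 73, 46: 100, 48: 72, 50: 68, 58: 81, 60: 110, 62: 114, 64: 135, 66: 232, 68: 267, 70: 181, 120: 69, 134: 95, 136: 115, 138: 61}
vase 363 [ 0.486 -0.013  0.1  ] [0.538 0.04  0.195] [0.509 0.011 0.158]
mallet 176 [ 0.707 -0.02   0.15 ] [0.733 0.005 0.243] [ 0.715 -0.008  0.214]
basinrim 883 [0.374 0.123 0.074] [0.719 0.395 0.09 ] [0.557 0.281 0.081]
jar 951 [0.6  0.16 0.05] [0.722 0.36  0.096] [0.657 0.288 0.076]
bowl 264 [ 0.62  -0.234  0.03 ] [ 0.76 -0.13  0.07] [ 0.7   -0.182  0.046]
scene handle n 555 [ 0.56979803 -0.24727053  0.13343295] 0.13443940501543117
567.527587890625 -245.8260955810547 (142.38404846191406, 23.070327758789062) 12.204708099365234
axis yaw -167.89074969152105
zhist {-6: 235, -4: 1568, -2: 4763, 0: 6248, 2: 3542, 4: 964, 6: 173, 8: 116, 10: 102, 12: 178, 14: 499, 16: 1444, 18: 1799, 20: 1066, 22: 334, 24: 139, 26: 126, 28: 170, 30: 235, 32: 246, 34: 187, 36: 137, 38: 135, 40: 125, 42: 130, 44: 178, 46: 176, 48: 129, 50: 127, 52: 96, 54: 103, 56: 103, 58: 169, 60: 177, 62: 136, 64: 168, 66: 471, 68: 466, 70: 214, 72: 69, 118: 90, 120: 131, 122: 97, 132: 72, 134: 160, 136: 172, 138: 67}
vase 568 [ 0.488 -0.016  0.1  ] [0.543 0.037 0.197] [0.519 0.005 0.15 ]
mallet 331 [ 0.708 -0.024  0.15 ] [0.734 0.006 0.243] [ 0.723 -0.015  0.206]
basinrim 759 [0.373 0.12  0.074] [0.721 0.396 0.09 ] [0.566 0.276 0.081]
jar 775 [0.6   0.156 0.05 ] [0.725 0.352 0.095] [0.669 0.283 0.076]
bowl 446 [ 0.62 -0.25  0.03] [ 0.763 -0.13   0.07 ] [ 0.693 -0.176  0.045]
```

View pics/ctop.png

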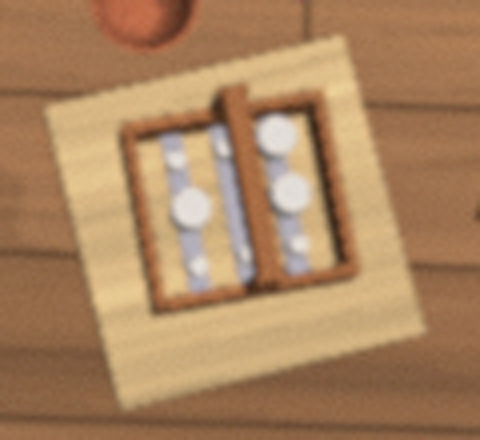

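View pics/cscene.png

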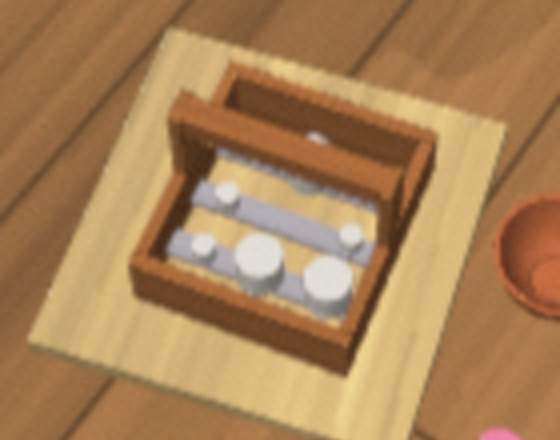

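The crops show three large and five small cylinders standing on the three bars. The handle is at (0.567, -0.2445), its axis is at 12° and its top is at z≈0.136. The vase is at (0.513, 0.012), 0.195 high. The basin is at about (0.511, 0.258). I'll move over the handle now.

>>> arm_command --pt "0 0 -6.4 -0.028 -0.0195 -0.01 1" --pt "0 0 -12.8 -0.057 -0.039 -0.02 1" --pt "0 0 -19.2 -0.085 -0.0585 -0.03 1" --pt "0 0 -25.6 -0.114 -0.078 -0.04 1" --pt "0 0 -32 -0.142 -0.0975 -0.05 1"

```text
t: 0.52
tcp_pos: [0.3223, 0.4695, 0.2814]
tcp_rot: [-180.0, -0.0, -167.6]
ft_force: [0.6, -0.9, 0.7]
gripper_width: 0.0855
grip_force: 0.0
```

>>> arm_command --pt "0 0 0 -0.007 -0.029 0 1" --pt "0 0 0 -0.014 -0.058 0 1" --pt "0 0 0 -0.021 -0.088 0 1" --pt "0 0 0 -0.028 -0.117 0 1" --pt "0 0 0 -0.035 -0.146 0 1"

```text
t: 0.93
tcp_pos: [0.3868, 0.3341, 0.2811]
tcp_rot: [-180.0, -0.0, -167.9]
ft_force: [1.3, -0.1, 0.1]
gripper_width: 0.0855
grip_force: 0.0
```

>>> arm_command --pt "0 0 0 -0.007 -0.029 0 1" --pt "0 0 0 -0.014 -0.058 0 1" --pt "0 0 0 -0.021 -0.088 0 1" --pt "0 0 0 -0.028 -0.117 0 1" --pt "0 0 0 -0.035 -0.146 0 1"

```text
t: 1.35
tcp_pos: [0.4515, 0.1986, 0.2812]
tcp_rot: [-180.0, -0.0, -167.9]
ft_force: [0.7, 0.0, -0.2]
gripper_width: 0.0856
grip_force: 0.0
```

>>> arm_command --pt "0 0 0 -0.001 -0.031 0 1" --pt "0 0 0 -0.003 -0.061 0 1" --pt "0 0 0 -0.004 -0.092 0 1" --pt "0 0 0 -0.006 -0.122 0 1" --pt "0 0 0 -0.007 -0.153 0 1"

```text
t: 1.77
tcp_pos: [0.4902, 0.0505, 0.2812]
tcp_rot: [180.0, -0.0, -167.9]
ft_force: [-0.7, 0.1, -0.0]
gripper_width: 0.0851
grip_force: 0.0
```

>>> arm_command --pt "0 0 0 -0.001 -0.031 0 1" --pt "0 0 0 -0.003 -0.061 0 1" --pt "0 0 0 -0.004 -0.092 0 1" --pt "0 0 0 -0.006 -0.122 0 1" --pt "0 0 0 -0.007 -0.153 0 1"

```text
t: 2.18
tcp_pos: [0.529, -0.0977, 0.2811]
tcp_rot: [180.0, -0.0, -167.9]
ft_force: [0.5, 0.8, -0.2]
gripper_width: 0.0853
grip_force: 0.0
```

```bash
cat >> h.py <<'E'
from scipy.spatial.transform import Rotation as R
def go(p,yaw=None):
    s=r.read_state();M=R.from_euler('xyz',s['tcp_rot'],degrees=True)
    T=M if yaw is None else R.from_euler('xyz',[180,0,yaw],degrees=True)
    print('t',s['t'],np.round(s['tcp_pos'],4),np.round(s['tcp_rot'],2),'rv',np.round((M.inv()*T).as_rotvec(degrees=True),2),'shift',np.round(M.inv().apply(np.array(p)-s['tcp_pos']),4), np.round(s['joints'],1))
E
python3 - <<'E'
from h import *
go([.567,-.2445,.16],-168)
for n in('top','scene'):
    a=np.load(f'/tmp/{n}.npz');c=cloud(n,a['d']);x,y,z=c[...,0],c[...,1],c[...,2]
    k=(z>.074)&(z<.09)&(x>.36)&(x<.6)&(y>.1)&(y<.42);Q=c[k][:,:2]
    s=np.linalg.lstsq(np.c_[2*Q,np.ones(len(Q))],(Q**2).sum(1),rcond=None)[0];print('basin',s[:2],np.sqrt(s[2]+s[:2]@s[:2]))
    k=(z>.083)&(z<.1)&(x>.65)&(x<.8)&(y>.15)&(y<.45);print('jar',c[k].mean(0),k.sum())
    # board corners: handle end-to-end
    k=(z>.012)&(z<.024)&(x>.35)&(x<.75)&(y>-.45)&(y<-.1)
    print('board',cv2.minAreaRect(c[k][:,:2].astype(np.float32)*1000))
E
```

```text
t 2.1833 [ 0.529  -0.0977  0.2811] [ 1.7999e+02 -2.0000e-02 -1.6793e+02] rv [ 0.01 -0.02  0.07] shift [-0.0065 -0.1516  0.1211] [ -13.7   15.6  102.7    0.    61.7 -115.8]
basin [0.50835799 0.25858523] 0.13285478556582536
jar [0.68902705 0.30823905 0.08946253] 363
board ((575.59423828125, -240.5972900390625), (356.11981201171875, 353.5183410644531), 52.0023078918457)
basin [0.50928941 0.25670453] 0.13302382228964935
jar [0.69104627 0.30556331 0.08890717] 290
board ((549.9302368164062, -247.929931640625), (432.18115234375, 242.98175048828125), 15.883610725402832)
```

>>> arm_command --pt "0 0 0 -0.001 -0.03 0.01 1" --pt "0 0 0 -0.003 -0.06 0.03 1" --pt "0 0 0 -0.004 -0.09 0.05 1" --pt "0 0 0 -0.005 -0.12 0.07 1" --pt "0 0 0 -0.0065 -0.1515 0.08 1"

```text
t: 2.6
tcp_pos: [0.5659, -0.2438, 0.1986]
tcp_rot: [179.9, -0.1, -167.9]
ft_force: [-0.4, 1.0, 0.6]
gripper_width: 0.0853
grip_force: 0.0
```

>>> arm_command --pt "0 0 0 0 0 0.02 1" --pt "0 0 0 0 0 0.045 1" --pt "0 0 0 0 0 0.07 1" --pt "0 0 0 0 0 0.09 1" --pt "0 0 0 0 0 0.096 1"

```text
t: 3.02
tcp_pos: [0.5652, -0.2422, 0.102]
tcp_rot: [179.8, -0.2, -167.9]
ft_force: [-0.7, 1.1, -0.8]
gripper_width: 0.0855
grip_force: 0.0
```

```bash
python3 - <<'E'
from h import *
go([.567,-.2445,.105],-168)
p,d=grab('top');q,e=grab('scene')
A=cv2.resize(p[145:255,255:375],(480,440),interpolation=cv2.INTER_CUBIC)
B=cv2.resize(q[215:325,200:280],(320,440),interpolation=cv2.INTER_CUBIC)
cv2.imwrite('pics/g1.png',np.hstack([A,B])[:,:,::-1])
E
```

```text
t 3.0167 [ 0.5652 -0.2422  0.102 ] [ 179.83   -0.21 -167.94] rv [ 0.17 -0.21  0.06] shift [-0.0013 -0.0026 -0.003 ] [ -26.    33.5  102.4   -0.    44.4 -128.1]
```

View pics/g1.png

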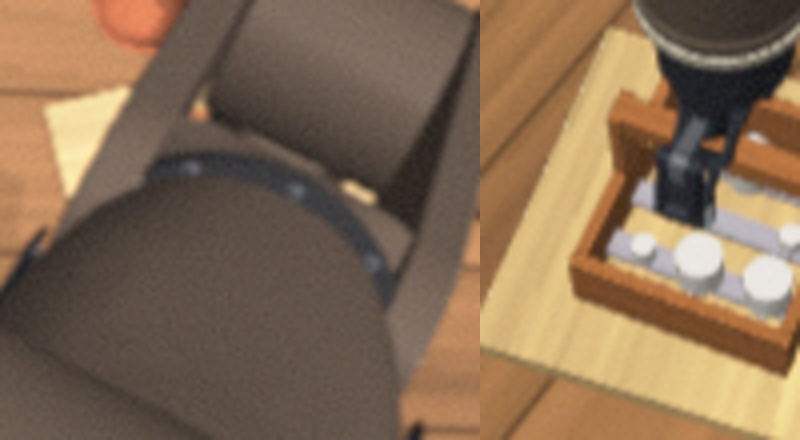

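In the crop, the fingers straddle the bar near its centre, with the near finger at about (685,180). I'll make a small correction and then close.

>>> arm_command --pt "0 0 0 -0.001 -0.002 -0.002 1" --pt "0 0 0 -0.001 -0.002 -0.002 0.6" --pt "0 0 0 -0.001 -0.002 -0.002 0.3" --pt "0 0 0 -0.001 -0.002 -0.002 0" --pt "0 0 0 -0.001 -0.002 -0.002 0" --squeeze 90

```text
t: 3.53
tcp_pos: [0.5688, -0.2448, 0.1081]
tcp_rot: [-180.0, 0.1, -167.9]
ft_force: [0.1, 0.0, 0.8]
gripper_width: 0.0387
grip_force: 0.0
```

>>> arm_command --pt "0 0 0 0 0 0 0" --pt "0 0 0 0 0 0 0" --pt "0 0 0 0 0 0 0" --pt "0 0 0 0 0 0 0"

```text
t: 3.87
tcp_pos: [0.5685, -0.2446, 0.1076]
tcp_rot: [-180.0, 0.0, -167.9]
ft_force: [-1.5, 1.6, 5.4]
gripper_width: 0.0165
grip_force: 87.7
```

```bash
python3 - <<'E'
from h import *
go([.567,-.2445,.3],-168)
E
```

```text
t 3.8667 [ 0.5685 -0.2446  0.1076] [-1.8000e+02  1.0000e-02 -1.6793e+02] rv [-0.    0.01  0.07] shift [ 0.0014  0.0004 -0.1924] [ -26.1   33.2  101.9    0.    44.9 -128.2]
```

>>> arm_command --pt "0 0 0 0 0 -0.003 0" --pt "0 0 0 0 0 -0.009 0" --pt "0 0 0 0 0 -0.019 0" --pt "0 0 0 0 0 -0.033 0" --pt "0 0 0 0 0 -0.05 0"

```text
t: 4.28
tcp_pos: [0.5679, -0.2444, 0.1577]
tcp_rot: [179.9, -0.1, -167.9]
ft_force: [0.0, 0.1, -7.1]
gripper_width: 0.0163
grip_force: 88.2
```

>>> arm_command --pt "0 0 0 0 0 -0.02 0" --pt "0 0 0 0 0 -0.04 0" --pt "0 0 0 0 0 -0.06 0" --pt "0 0 0 0 0 -0.08 0" --pt "0 0 0 0 0 -0.1 0"

```text
t: 4.7
tcp_pos: [0.5681, -0.2446, 0.259]
tcp_rot: [-180.0, 0.0, -167.9]
ft_force: [-0.9, 0.0, -6.9]
gripper_width: 0.0167
grip_force: 88.2
```

>>> arm_command --pt "0 0 0 0 0 -0.02 0" --pt "0 0 0 0 0 -0.035 0" --pt "0 0 0 0 0 -0.045 0" --pt "0 0 0 0 0 -0.05 0" --pt "0 0 0 0 0 -0.05 0"

```text
t: 5.12
tcp_pos: [0.5687, -0.2448, 0.3083]
tcp_rot: [-180.0, 0.1, -167.9]
ft_force: [0.2, -0.0, -7.3]
gripper_width: 0.0165
grip_force: 88.2
```

```bash
python3 - <<'E'
from h import *
go([.509,.257,.3],-168)
print(r.read_state()['torque'])
p,d=grab('top');q,e=grab('scene')
cv2.imwrite('pics/l1.png',cv2.resize(q[150:330,170:370],(660,594),interpolation=cv2.INTER_CUBIC)[:,:,::-1])
E
```

```text
t 5.1167 [ 0.5687 -0.2448  0.3083] [-1.7995e+02  6.0000e-02 -1.6792e+02] rv [-0.05  0.06  0.08] shift [-0.0466  0.5032  0.008 ] [ -26.1   21.2   90.4   -0.    68.3 -128.2]
[ 0.02678794 -0.00776687  0.0660621 ]
```

View pics/l1.png

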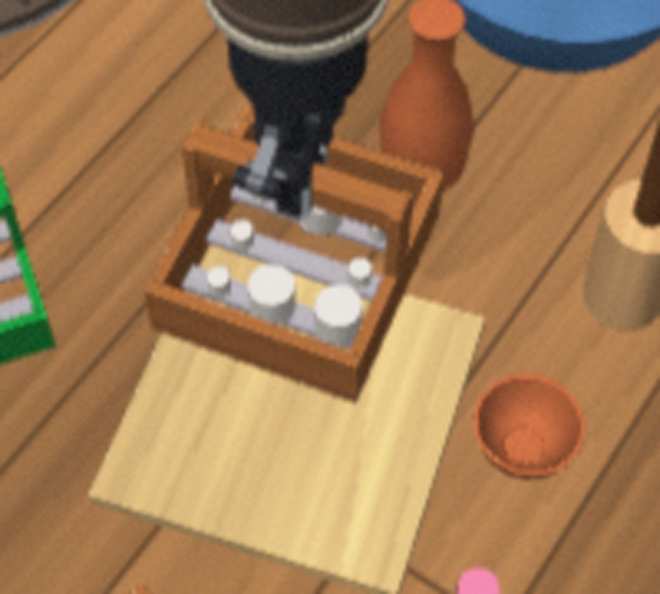

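The sieve is lifted and level, with all the cylinders still standing on the bars. I'll carry it smoothly over the vase to the basin.

>>> arm_command --pt "0 0 0 0 0.003 -0.002 0" --pt "0 0 0 -0.001 0.01 -0.004 0" --pt "0 0 0 -0.002 0.022 -0.007 0" --pt "0 0 0 -0.0035 0.038 -0.01 0" --pt "0 0 0 -0.0055 0.058 -0.012 0"

```text
t: 5.63
tcp_pos: [0.5614, -0.1856, 0.3195]
tcp_rot: [180.0, -0.0, -168.0]
ft_force: [-0.4, -0.5, -5.8]
gripper_width: 0.0166
grip_force: 88.2
```

>>> arm_command --pt "0 0 0 -0.0018 0.02 0 0" --pt "0 0 0 -0.0036 0.04 0 0" --pt "0 0 0 -0.0054 0.06 0 0" --pt "0 0 0 -0.0072 0.08 0 0" --pt "0 0 0 -0.009 0.1 0 0"

```text
t: 6.05
tcp_pos: [0.5488, -0.0847, 0.3196]
tcp_rot: [180.0, 0.0, -167.9]
ft_force: [0.4, 0.3, -5.7]
gripper_width: 0.0162
grip_force: 88.2
```

>>> arm_command --pt "0 0 0 -0.0018 0.02 0 0" --pt "0 0 0 -0.0036 0.04 0 0" --pt "0 0 0 -0.0054 0.06 0 0" --pt "0 0 0 -0.0072 0.08 0 0" --pt "0 0 0 -0.009 0.1 0 0"

```text
t: 6.47
tcp_pos: [0.5364, 0.0148, 0.3196]
tcp_rot: [180.0, 0.0, -167.9]
ft_force: [0.1, 0.1, -6.7]
gripper_width: 0.0169
grip_force: 88.2
```

>>> arm_command --pt "0 0 0 -0.0018 0.02 0 0" --pt "0 0 0 -0.0036 0.04 0 0" --pt "0 0 0 -0.0054 0.06 0 0" --pt "0 0 0 -0.0072 0.08 0 0" --pt "0 0 0 -0.009 0.1 0 0"

```text
t: 6.88
tcp_pos: [0.5241, 0.1143, 0.3196]
tcp_rot: [180.0, 0.0, -167.9]
ft_force: [1.3, -0.4, -6.6]
gripper_width: 0.0164
grip_force: 88.2
```

>>> arm_command --pt "0 0 0 -0.0018 0.02 0 0" --pt "0 0 0 -0.0036 0.04 0 0" --pt "0 0 0 -0.0054 0.06 0 0" --pt "0 0 0 -0.0072 0.078 0 0" --pt "0 0 0 -0.009 0.094 0 0"

```text
t: 7.3
tcp_pos: [0.5129, 0.2082, 0.3196]
tcp_rot: [180.0, -0.0, -167.9]
ft_force: [1.3, 0.6, -5.3]
gripper_width: 0.0167
grip_force: 88.3
```

>>> arm_command --pt "0 0 0 -0.0013 0.014 0 0" --pt "0 0 0 -0.0025 0.026 0 0" --pt "0 0 0 -0.0035 0.036 0 0" --pt "0 0 0 -0.0045 0.044 0 0" --pt "0 0 0 -0.005 0.049 0 0"

```text
t: 7.72
tcp_pos: [0.5089, 0.2558, 0.3193]
tcp_rot: [180.0, -0.0, -167.9]
ft_force: [-0.3, -0.6, -6.9]
gripper_width: 0.0167
grip_force: 88.2
```

```bash
python3 - <<'E'
from h import *
go([.509,.257,.185],-168)
E
```

```text
t 7.7167 [0.5089 0.2558 0.3193] [ 180.    -0.  -167.9] rv [ 0.  -0.   0.1] shift [-0.0003  0.0011  0.1343] [ 23.6  16.5  95.8   0.   67.7 -78.5]
```

>>> arm_command --pt "0 0 0 0 0 0.003 0" --pt "0 0 0 0 0 0.009 0" --pt "0 0 0 0 0 0.019 0" --pt "0 0 0 0 0 0.033 0" --pt "0 0 0 0 0 0.05 0"

```text
t: 8.13
tcp_pos: [0.5094, 0.2543, 0.2685]
tcp_rot: [180.0, 0.0, -168.0]
ft_force: [0.8, -0.3, -6.1]
gripper_width: 0.0166
grip_force: 88.3
```

>>> arm_command --pt "0 0 0 0 0.001 0.018 0" --pt "0 0 0 0 0.001 0.036 0" --pt "0 0 0 0 0.001 0.052 0" --pt "0 0 0 0 0.001 0.064 0" --pt "0 0 0 0 0.001 0.073 0"

```text
t: 8.55
tcp_pos: [0.5082, 0.2549, 0.1942]
tcp_rot: [-180.0, -0.1, -168.0]
ft_force: [-0.1, -0.9, -6.6]
gripper_width: 0.0168
grip_force: 88.3
```

>>> arm_command --pt "0 0 0 0 0 0.006 0" --pt "0 0 0 0 0 0.009 0" --pt "0 0 0 0 0 0.011 0" --pt "0 0 0 0 0 0.011 0"

```text
t: 8.88
tcp_pos: [0.5091, 0.2559, 0.1853]
tcp_rot: [180.0, 0.0, -167.9]
ft_force: [0.3, -0.3, -7.0]
gripper_width: 0.0163
grip_force: 88.3
```

>>> arm_command --pt "0 0 0 0 0.012 0 0" --pt "0 0 0 0 0.018 0 0" --pt "0 0 0 0 0 0 0" --pt "0 0 0 0 -0.018 0 0" --pt "0 0 0 0 0 0 0"

```text
t: 9.3
tcp_pos: [0.5098, 0.2527, 0.1857]
tcp_rot: [-179.9, 0.0, -168.0]
ft_force: [0.3, -1.0, -5.5]
gripper_width: 0.0164
grip_force: 90.4
```

>>> arm_command --pt "0 0 0 0 0.018 0 0" --pt "0 0 0 0 0 0 0" --pt "0 0 0 0 -0.018 0 0" --pt "0 0 0 0 0 0 0"

```text
t: 9.63
tcp_pos: [0.5097, 0.2529, 0.1857]
tcp_rot: [-179.9, 0.0, -168.0]
ft_force: [0.9, -0.1, -6.1]
gripper_width: 0.0167
grip_force: 91.0
```

>>> arm_command --pt "0 0 0 0 0.018 0 0" --pt "0 0 0 0 0 0 0" --pt "0 0 0 0 -0.018 0 0" --pt "0 0 0 0 0 0 0"

```text
t: 9.97
tcp_pos: [0.5097, 0.2529, 0.1857]
tcp_rot: [-179.9, 0.0, -168.0]
ft_force: [0.5, -0.4, -5.9]
gripper_width: 0.0168
grip_force: 91.7
```

```bash
python3 - <<'E'
from h import *
go([.509,.257,.185],-168)
q,e=grab('scene')
cv2.imwrite('pics/s1.png',cv2.resize(q[40:200,250:440],(760,600),interpolation=cv2.INTER_CUBIC)[:,:,::-1])
E
```

```text
t 9.9667 [0.5097 0.2529 0.1857] [-1.7991e+02  1.0000e-02 -1.6798e+02] rv [-0.09  0.01  0.02] shift [-0.0002  0.0042  0.0007] [ 2.34e+01  2.40e+01  1.05e+02 -1.00e-01  5.10e+01 -7.86e+01]
```

View pics/s1.png

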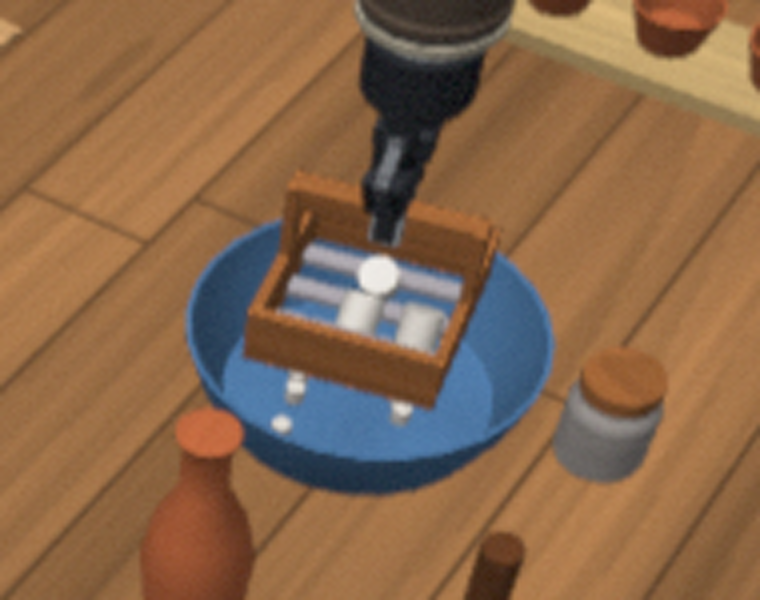

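Three large cylinders are still in the sieve, at about (378,275), (358,315) and (420,325). Small ones lie in the basin near (297,387), (282,424) and (402,410). The walls and handle may hide others, so I'll shake some more with a slight x component and count again.

>>> arm_command --pt "0 0 0 0.006 0.018 0 0" --pt "0 0 0 0 0.003 0 0" --pt "0 0 0 -0.006 -0.015 0 0" --pt "0 0 0 0 0.003 0 0"

```text
t: 10.35
tcp_pos: [0.5111, 0.2564, 0.186]
tcp_rot: [-179.9, 0.1, -168.0]
ft_force: [1.4, -0.1, -5.1]
gripper_width: 0.0165
grip_force: 92.1
```

>>> arm_command --pt "0 0 0 -0.006 0.018 0 0" --pt "0 0 0 0 0 0 0" --pt "0 0 0 0.006 -0.018 0 0" --pt "0 0 0 0 0 0 0"

```text
t: 10.68
tcp_pos: [0.5071, 0.2553, 0.1855]
tcp_rot: [-179.9, -0.1, -168.0]
ft_force: [0.2, -0.4, -6.0]
gripper_width: 0.0166
grip_force: 92.3
```

>>> arm_command --pt "0 0 0 0.006 0.018 0 0" --pt "0 0 0 0 0 0 0" --pt "0 0 0 -0.006 -0.018 0 0" --pt "0 0 0 0 0 0 0"

```text
t: 11.02
tcp_pos: [0.5111, 0.2563, 0.186]
tcp_rot: [-179.9, 0.1, -168.0]
ft_force: [1.6, -0.1, -5.3]
gripper_width: 0.0168
grip_force: 92.5
```

>>> arm_command --pt "0 0 0 0 0.018 0 0" --pt "0 0 0 0 0 0 0" --pt "0 0 0 0 -0.018 0 0" --pt "0 0 0 0 0 0 0" --pt "0 0 0 0 0 0 0"

```text
t: 11.43
tcp_pos: [0.5085, 0.2605, 0.186]
tcp_rot: [179.9, 0.1, -168.0]
ft_force: [-0.5, 0.9, -5.6]
gripper_width: 0.0167
grip_force: 92.6
```

>>> arm_command --pt "0 0 0 0 0 0 0" --pt "0 0 0 0 0 -0.003 0" --pt "0 0 0 0 0 -0.009 0" --pt "0 0 0 0 0 -0.018 0" --pt "0 0 0 0 0 -0.03 0"

```text
t: 11.85
tcp_pos: [0.508, 0.2587, 0.2159]
tcp_rot: [-180.0, -0.0, -167.9]
ft_force: [-0.4, -0.5, -4.7]
gripper_width: 0.0163
grip_force: 92.6
```

>>> arm_command --pt "0 0 0 0 0 -0.015 0" --pt "0 0 0 0 0 -0.03 0" --pt "0 0 0 0 0 -0.045 0" --pt "0 0 0 0 0 -0.06 0" --pt "0 0 0 0 0 -0.07 0"

```text
t: 12.27
tcp_pos: [0.5088, 0.2589, 0.2878]
tcp_rot: [180.0, 0.1, -167.9]
ft_force: [0.4, -0.2, -6.0]
gripper_width: 0.0165
grip_force: 92.6
```

>>> arm_command --pt "0 0 0 0 0 -0.01 0" --pt "0 0 0 0 0 -0.018 0" --pt "0 0 0 0 0 -0.024 0" --pt "0 0 0 0 0 -0.028 0" --pt "0 0 0 0 0 -0.03 0"

```text
t: 12.68
tcp_pos: [0.5083, 0.2588, 0.3156]
tcp_rot: [-180.0, 0.0, -167.9]
ft_force: [0.5, 0.4, -5.6]
gripper_width: 0.0161
grip_force: 92.6
```

```bash
python3 - <<'E'
from h import *
go([.5685,-.2446,.32],-168)
q,e=grab('scene')
cv2.imwrite('pics/s2.png',cv2.resize(q[30:190,240:440],(750,600),interpolation=cv2.INTER_CUBIC)[:,:,::-1])
E
```

```text
t 12.6833 [0.5083 0.2588 0.3156] [-180.      0.   -167.93] rv [-0.    0.    0.07] shift [ 0.0464 -0.5049 -0.0044] [ 23.9  16.7  96.   -0.   67.3 -78.1]
```

View pics/s2.png

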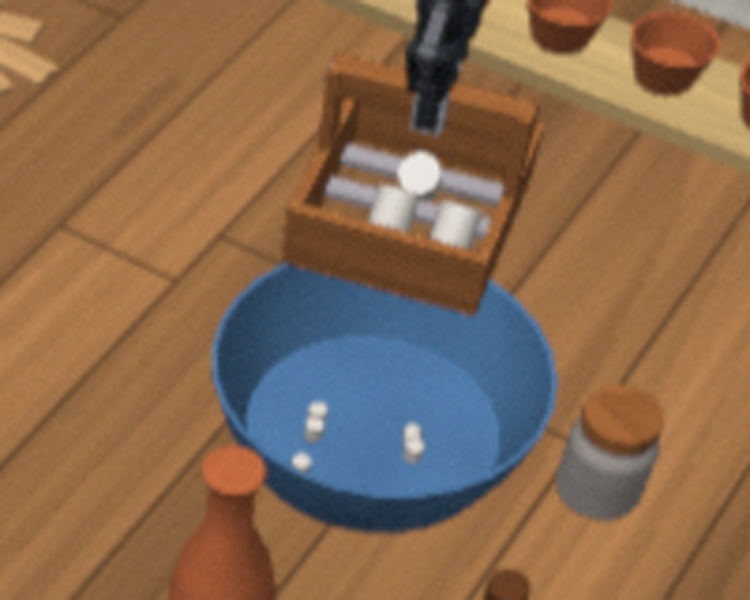

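All five small cylinders are in the basin, at (318,410), (315,428), (302,462), (413,432) and (413,450). All three large ones remain in the sieve. I'll carry it back to the board.

>>> arm_command --pt "0 0 0 0 -0.003 -0.002 0" --pt "0 0 0 0.001 -0.01 -0.003 0" --pt "0 0 0 0.002 -0.022 -0.004 0" --pt "0 0 0 0.0035 -0.038 -0.004 0" --pt "0 0 0 0.0055 -0.058 -0.004 0"

```text
t: 13.15
tcp_pos: [0.5149, 0.1999, 0.3191]
tcp_rot: [-180.0, -0.0, -167.9]
ft_force: [0.7, -0.1, -5.0]
gripper_width: 0.0164
grip_force: 92.6
```

>>> arm_command --pt "0 0 0 0.0018 -0.02 0 0" --pt "0 0 0 0.0036 -0.04 0 0" --pt "0 0 0 0.0054 -0.06 0 0" --pt "0 0 0 0.0072 -0.08 0 0" --pt "0 0 0 0.009 -0.1 0 0"

```text
t: 13.57
tcp_pos: [0.5269, 0.0992, 0.3192]
tcp_rot: [-180.0, -0.0, -168.0]
ft_force: [0.4, 0.3, -5.2]
gripper_width: 0.0165
grip_force: 92.6
```

>>> arm_command --pt "0 0 0 0.0018 -0.02 0 0" --pt "0 0 0 0.0036 -0.04 0 0" --pt "0 0 0 0.0054 -0.06 0 0" --pt "0 0 0 0.0072 -0.08 0 0" --pt "0 0 0 0.009 -0.1 0 0"

```text
t: 13.98
tcp_pos: [0.5388, -0.0004, 0.3191]
tcp_rot: [-180.0, -0.0, -168.0]
ft_force: [0.9, 0.4, -5.2]
gripper_width: 0.0166
grip_force: 92.6
```

>>> arm_command --pt "0 0 0 0.0018 -0.02 0 0" --pt "0 0 0 0.0036 -0.04 0 0" --pt "0 0 0 0.0054 -0.06 0 0" --pt "0 0 0 0.0072 -0.08 0 0" --pt "0 0 0 0.009 -0.1 0 0"

```text
t: 14.4
tcp_pos: [0.5507, -0.1001, 0.3191]
tcp_rot: [-180.0, -0.0, -168.0]
ft_force: [-0.0, 0.0, -5.0]
gripper_width: 0.0169
grip_force: 92.6
```

>>> arm_command --pt "0 0 0 0.0018 -0.02 0 0" --pt "0 0 0 0.0036 -0.04 0 0" --pt "0 0 0 0.0054 -0.06 0 0" --pt "0 0 0 0.0072 -0.078 0 0" --pt "0 0 0 0.009 -0.094 0 0"

```text
t: 14.82
tcp_pos: [0.5615, -0.194, 0.319]
tcp_rot: [180.0, -0.0, -168.0]
ft_force: [-0.2, 1.1, -5.3]
gripper_width: 0.0165
grip_force: 92.6
```

>>> arm_command --pt "0 0 0 0.0013 -0.014 0 0" --pt "0 0 0 0.0025 -0.026 0 0" --pt "0 0 0 0.0035 -0.037 0 0" --pt "0 0 0 0.0045 -0.046 0 0" --pt "0 0 0 0.005 -0.052 0 0"

```text
t: 15.23
tcp_pos: [0.5683, -0.2447, 0.3192]
tcp_rot: [-180.0, -0.0, -167.9]
ft_force: [0.3, -0.4, -5.4]
gripper_width: 0.0164
grip_force: 92.6
```

>>> arm_command --pt "0 0 0 0 0 0.003 0" --pt "0 0 0 0 0 0.009 0" --pt "0 0 0 0 0 0.019 0" --pt "0 0 0 0 0 0.033 0" --pt "0 0 0 0 0 0.05 0"

```text
t: 15.65
tcp_pos: [0.5684, -0.243, 0.2686]
tcp_rot: [-180.0, 0.0, -167.9]
ft_force: [0.4, 0.8, -5.1]
gripper_width: 0.0169
grip_force: 92.6
```

>>> arm_command --pt "0 0 0 0 0 0.02 0" --pt "0 0 0 0 0 0.04 0" --pt "0 0 0 0 0 0.06 0" --pt "0 0 0 0 0 0.08 0" --pt "0 0 0 0 0 0.097 0"

```text
t: 16.07
tcp_pos: [0.5675, -0.2426, 0.1701]
tcp_rot: [179.9, -0.1, -167.9]
ft_force: [0.3, -0.5, -6.3]
gripper_width: 0.0163
grip_force: 92.6
```

>>> arm_command --pt "0 0 0 0 0 0.014 0" --pt "0 0 0 0 0 0.026 0" --pt "0 0 0 0 0 0.035 0" --pt "0 0 0 0 0 0.041 0" --pt "0 0 0 0 0 0.044 0"

```text
t: 16.48
tcp_pos: [0.5681, -0.2434, 0.1275]
tcp_rot: [180.0, -0.0, -167.9]
ft_force: [-0.1, 0.1, -5.7]
gripper_width: 0.0166
grip_force: 92.6
```

```bash
python3 - <<'E'
from h import *
go([.5685,-.2446,.1076],-167.93)
print(r.read_state()['ft_force'])
E
```

```text
t 16.4833 [ 0.5681 -0.2434  0.1275] [ 1.7998e+02 -3.0000e-02 -1.6791e+02] rv [ 0.02 -0.03  0.02] shift [-0.0002 -0.0012  0.0199] [ -26.    31.7  101.2    0.    47.2 -128.1]
[-0.08879084  0.05987861 -5.69849624]
```

>>> arm_command --pt "0 0 0 0 -0.001 0.006 0" --pt "0 0 0 0 -0.001 0.011 0" --pt "0 0 0 0 -0.001 0.015 0" --pt "0 0 0 0 -0.001 0.017 0" --pt "0 0 0 0 -0.001 0.018 0"

```text
t: 16.9
tcp_pos: [0.5684, -0.2447, 0.1101]
tcp_rot: [180.0, -0.0, -167.9]
ft_force: [0.7, -0.8, -4.7]
gripper_width: 0.0165
grip_force: 92.6
```

>>> arm_command --pt "0 0 0 0 0 0.001 0" --pt "0 0 0 0 0 0.001 0"

```text
t: 17.07
tcp_pos: [0.5685, -0.2448, 0.1093]
tcp_rot: [-180.0, 0.0, -167.9]
ft_force: [-0.7, 0.5, -5.4]
gripper_width: 0.0168
grip_force: 92.6
```

>>> arm_command --pt "0 0 0 0 0 0.001 0" --pt "0 0 0 0 0 0.001 0" --pt "0 0 0 0 0 0.001 0"

```text
t: 17.32
tcp_pos: [0.5685, -0.2447, 0.1084]
tcp_rot: [-180.0, 0.0, -167.9]
ft_force: [0.8, -0.6, -6.0]
gripper_width: 0.0163
grip_force: 92.6
```

>>> arm_command --pt "0 0 0 0 0 0.0007 0" --pt "0 0 0 0 0 0.0007 0" --pt "0 0 0 0 0 0.0007 0"

```text
t: 17.57
tcp_pos: [0.5685, -0.2447, 0.1077]
tcp_rot: [-180.0, 0.0, -167.9]
ft_force: [-0.6, 1.2, -3.1]
gripper_width: 0.0164
grip_force: 92.9
```

>>> arm_command --pt "0 0 0 0 0 0.0005 0" --pt "0 0 0 0 0 0.0005 0" --pt "0 0 0 0 0 0.0005 0"

```text
t: 17.82
tcp_pos: [0.5685, -0.2446, 0.1076]
tcp_rot: [-180.0, 0.0, -167.9]
ft_force: [-1.3, 4.3, 4.8]
gripper_width: 0.0164
grip_force: 94.2
```

The force has turned upward, so the sieve is seated. I'll release it and rise.

>>> arm_command --pt "0 0 0 0 0 0 0.3" --pt "0 0 0 0 0 0 0.6" --pt "0 0 0 0 0 0 0.9" --pt "0 0 0 0 0 0 0.9" --pt "0 0 0 0 0 0 0.9"

```text
t: 18.23
tcp_pos: [0.5685, -0.2448, 0.1072]
tcp_rot: [-180.0, 0.0, -167.9]
ft_force: [0.8, -0.3, -0.4]
gripper_width: 0.073
grip_force: 0.0
```

>>> arm_command --pt "0 0 0 0 0 0 0.9" --pt "0 0 0 0 0 0 0.9" --pt "0 0 0 0 0 0 0.9" --pt "0 0 0 0 0 0 0.9"

```text
t: 18.57
tcp_pos: [0.5685, -0.2447, 0.1071]
tcp_rot: [-180.0, 0.0, -167.9]
ft_force: [-0.5, 0.6, 0.0]
gripper_width: 0.077
grip_force: 0.0
```

>>> arm_command --pt "0 0 0 0 0 -0.005 0.9" --pt "0 0 0 0 0 -0.015 0.9" --pt "0 0 0 0 0 -0.03 0.9" --pt "0 0 0 0 0 -0.055 0.9" --pt "0 0 0 0 0 -0.08 0.9"

```text
t: 18.98
tcp_pos: [0.5681, -0.2445, 0.1884]
tcp_rot: [180.0, -0.0, -167.9]
ft_force: [0.6, -0.2, -0.7]
gripper_width: 0.0765
grip_force: 0.0
```

>>> arm_command --pt "0 0 0 0 0 -0.03 0.9" --pt "0 0 0 0 0 -0.06 0.9" --pt "0 0 0 0 0 -0.09 0.9" --pt "0 0 0 0 0 -0.11 0.9" --pt "0 0 0 0 0 -0.12 0.9"

```text
t: 19.4
tcp_pos: [0.5694, -0.2451, 0.3113]
tcp_rot: [-179.8, 0.2, -167.9]
ft_force: [0.4, -0.2, 0.3]
gripper_width: 0.0772
grip_force: 0.0
```

```bash
python3 - <<'E'
from h import *
q,e=grab('scene')
cv2.imwrite('pics/f.png',cv2.resize(q[80:350,170:450],(620,598),interpolation=cv2.INTER_CUBIC)[:,:,::-1])
print(r.read_state()['tcp_pos'])
c=cloud('scene',e);x,y,z=c[...,0],c[...,1],c[...,2]
k=(z>.122)&(z<.15)&(x>.48)&(x<.66)&(y>-.30)&(y<-.19);P=c[k];print(P.mean(0),cv2.minAreaRect(P[:,:2].astype(np.float32)*1000))
E
```

```text
[ 0.56958178 -0.24527263  0.31160569]
[ 0.56924768 -0.24779573  0.13330622] ((567.545654296875, -246.63230895996094), (143.1579132080078, 24.4724178314209), 13.577166557312012)
```

View pics/f.png

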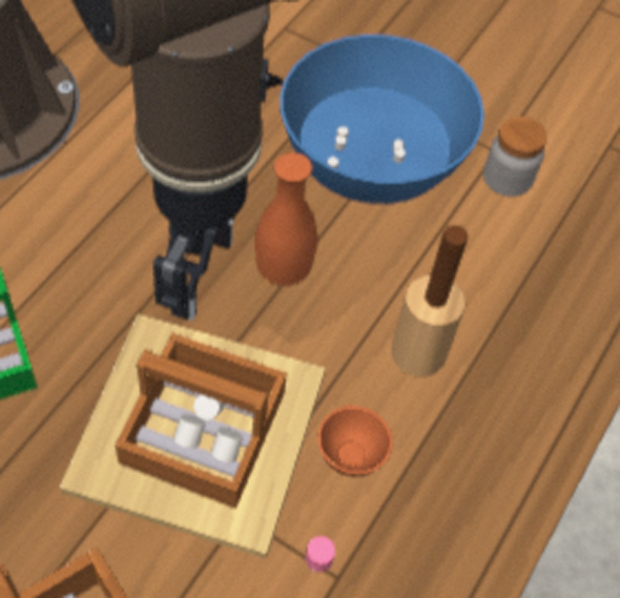

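The final view shows the sieve flat on the board with three large cylinders at (207,407), (189,430) and (227,445). Five small ones are in the basin, and the bystanders stand where they were.

```bash
python3 -c "
from h import *
print(job.finish_job())"
```

```text
the job is handed in; nothing more can be done
None
```

The job is handed in: all five small cylinders are in the basin, the sieve is back flat on its board with the three large ones in it, and the vase, tea bowl, mallet and jar look undisturbed, at about 19.5 s of the 61 s limit.

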